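Show a pantry tin's base to the date camera

TASK

An empty pot is standing on the short tin on the clear riser: lower it, without dropping it, into the identical pot on the counter so that the two are nested upright, and let go of it. Then pick the short tin off the riser and hold it still in the air in front of the small date camera, its base squarely facing the lens, centred on the line of sight and 120 mm from the lens; finish while still holding it there. Do not touch the camera, and leave the other tins, the jar and the carton where they stand.

Things in the scene. Friction and masses are not known exactly. Their poses are not given: they have to be found in the camera images.
- short_tin: the tin to show: an upright closed cylinder, kraft-paper label and steel ends, 62 mm diameter, 75 mm high, about 250 g; the shortest of the three tins on the riser, in any of the three places, the one with a pot on its lid. Origin at the centre of its base, z up through its lid
- tin_base (a point): centre of the short tin's base (its underside); the tin's lid is 75 mm from it along z
- pot_on_tin: empty tan plastic pot standing on the short tin's lid, mouth up: 60 mm high, body 42 mm diameter at the foot widening to 55 mm, then, 36 mm up, a flat shoulder out to a straight rim band of 64 mm outside and 59 mm inside diameter that makes the top 24 mm; wall 2.5 mm, about 30 g. Origin at the centre of its underside, z towards its mouth
- pot_on_counter: the identical empty pot, standing mouth up on the counter; origin at the centre of its underside, z up. Nested, the upper pot's shoulder rests on the lower one's rim: its underside is 24 mm above the lower one's and its whole 24 mm rim band stands above the lower rim
- riser: fixed clear plastic shelf riser, 130 mm deep (its x), 320 mm long (its y), its top 50 mm above the counter; origin under its centre on the counter. The three tins stand in a row along its y about 100 mm apart, so there is about 30 mm between tins but free room before and behind each
- camera_stand: fixed grey foot of the date camera, a disc of 90 mm diameter with a short post on the counter; origin at the centre of its underside
- camera_head: the date camera: black box 50 x 60 x 36 mm with a 38 mm round lens barrel, tipped to look up and roughly towards the robot. Origin at the centre of the lens's front face, about 90 mm above the counter; its z axis is the line of sight out of the lens, 30 degrees from vertical. The tin's base belongs 120 mm out along this z, the tin's own z along it too (lid away)
- tall_tin_a: bystander on the riser: tin of 66 mm diameter, 105 mm high; origin at the centre of its base
- tall_tin_b: bystander on the riser: another tin of 66 mm diameter, 105 mm high; origin at the centre of its base
- jar: bystander: brown jar with yellow lid, 74 mm diameter, 130 mm high, standing on the counter; origin at the centre of its base
- carton: bystander: cardboard carton 60 x 110 x 45 mm lying on the counter; origin at the centre of its underside
Mind the look-alikes: they are no part of the job. Leave any purple look-alike of the short_tin alone.

How it is judged:
On the way, in this order (a step that is already met when the one before it is completed fails the run):
1. the pot from the tin is lowered, still in the fingers, into the mouth of the pot on the counter (contact force between pot_on_tin and the fingers above 0.5 N and horizontal distance between pot_on_tin and pot_on_counter below 0.012 m and z of pot_on_tin in the frame of pot_on_counter below 0.05 m), for 0.05 s.
2. the two pots are nested upright and let go (horizontal distance between pot_on_tin and pot_on_counter below 0.006 m and z of pot_on_tin in the frame of pot_on_counter between 0 and 0.029 m and angle between pot_on_tin's own z axis and vertical below 0.12 rad and angle between pot_on_counter's own z axis and vertical below 0.1 rad and height (world z) of pot_on_counter below 0.008 m and contact force between pot_on_tin and the arm below 0.05 N), for 0.2 s.
At the end, for the whole second after the job is handed in: Pots nested upright on the counter (centres within 6 mm, feet under 29 mm apart in height), untouched. Short tin held still in the air by the fingers alone: base within 15 mm of the line of sight either way, 120 +/- 18 mm from the lens, axis within 9 degrees, base towards the lens (all of step 2 and x of tin_base in the frame of camera_head between -0.015 and 0.015 m and y of tin_base in the frame of camera_head between -0.015 and 0.015 m and z of tin_base in the frame of camera_head between 0.102 and 0.138 m and angle between the z axis of short_tin and the z axis of camera_head, either way round below 0.16 rad and angle between short_tin's own z axis and vertical below 1.2 rad and height (world z) of short_tin above 0.12 m and contact force between short_tin and the fingers above 2 N and contact force between short_tin and riser below 0.05 N and linear speed of short_tin below 0.02 m/s and angular speed of short_tin below 0.15 rad/s); the arm keeps its last pose, push and grip.
It fails at once if the first tall tin is shifted by more than 3 cm or tipped over (distance of tall_tin_a from where it was at the start of the episode above 0.03 m or angle between tall_tin_a's own z axis and vertical above 0.35 rad).
It fails at once if the second tall tin is shifted by more than 3 cm or tipped over (distance of tall_tin_b from where it was at the start of the episode above 0.03 m or angle between tall_tin_b's own z axis and vertical above 0.35 rad).
It fails at once if the jar is shifted by more than 3 cm or tipped over (distance of jar from where it was at the start of the episode above 0.03 m or angle between jar's own z axis and vertical above 0.35 rad).
It fails at once if the carton is shifted by more than 3 cm or tipped over (distance of carton from where it was at the start of the episode above 0.03 m or angle between carton's own z axis and vertical above 0.35 rad).
It fails at once if the camera or its foot is bumped (more than 1 N) (contact force between camera_stand and anything else above 1 N).
It also fails if it takes over 54 s, if anything falls off the work surface, if the arm or the gripper's body presses on something with over 40 N, if the wrist force passes 120 N, or if a joint passes its speed limit or range.

ROBOT

A 7-joint arm with a two-finger parallel gripper is mounted at the origin on the work surface. World frame = base frame: x ahead of the robot, y to its left, z up, the work surface at z = 0. Lengths are in m, angles in rad, forces in N, time in s.
With the tool pointing down it reaches from about 0.425 to 0.975 m from the base axis. Payload 16.7 kg.
Tool frame: the origin (TCP) lies at the very end of the fingers, on their centre line; the grasp point (between the pads) lies 19 mm behind it; z points along the fingers, y is the line along which they close (so a half turn about z gives the same grasp; the last joint's range is limited). The gripper opens to 85 mm and grips with 20 to 120 N. Pads are 22 mm wide; open, the fingers measure 114 mm over their backs; the gripper's body (76 mm by 85 mm) begins 54 mm behind the grasp point. The pads swing forward as they close: fully open they stand 13 mm farther back than shut.
Start: joints at [1.067, 0.426, 0.074, 1.606, -0.034, 1.111, -0.067], TCP at [0.234, -0.633, 0.231] pointing down, gripper open.
Joint ranges: [-2.85, 2.85], [-0.5, 2.14], [-1.23, 1.37], [0.21, 2.46], [-1.02, 4.16], [0.16, 2.05], [-2.73, 2.73]. Speed limits (rad/s): [1.89, 1.89, 2.39, 2.39, 3.01, 3.01, 3.01].

INTERFACE

Orientations are given as [roll, pitch, yaw] about the fixed x, y, z axes, in that order (R = Rz(yaw) Ry(pitch) Rx(roll)).
In Python, from rig import sense, read_camera, hand_in, search_frame, cut_out gives the robot as it stands.
- The arm moves only by the tool carry_out, never from a script. Its argument "deltas" is a list that holds one entry, the list of rows, each a list of 7 numbers: the shift along the tool's x, y, z each as a share of 0.15 m, from -1 to 1, then the turn, a rotation vector about the tool's x, y, z each as a share of 45 degrees, from -1 to 1, then the opening, from 0 (shut) to 1 (fully open). In form: [[[tx, ty, tz, rx, ry, rz, gripper], ...]]. A call has 1 to 20 rows; each row is the pose to reach, as a shift and turn from the pose commanded when the call began, along the tool's axes at that moment; what a row does not reach only later rows make up. A row lasts 1/10 s, in which the tool goes at most 50 mm and 8.59 degrees, less where a joint would pass 70% of its speed; a pose out of reach is approached as far as the arm can. A call with a number of a shift or a turn outside -1 to 1 is refused whole. A call with a gripper value outside its range is refused whole. The fingers move at their own pace and stop on an object; "newtons" is the grip in N (left out, the last holds). Time passes only in rows, so rows that repeat a pose let the fingers close. It gives the time, the measured TCP pose, the force, the opening and the grip force at its end, in the units of the state.
- sense(): the state, without advancing time (a new reading comes with each control period).
- read_camera(name): name is "side" or "top"; returns a dict with "pixels" (480x640x3 uint8, red, green, blue), "vertical_fov" (degrees; the focal length in pixels is half the picture's height over the tangent of half this angle, whatever the lens; pixels are square), "cx", "cy" (the principal point, pixels), "k1" (the pictures are not rectified: a ray, as slopes to the right and down, at radius r is drawn at 1 + k1 r^2 times it, then the intrinsics apply), "camera_from_world" (4x4, takes a point from world to camera coordinates). Camera axes: x right, y up, looking along -z (the intrinsics and any distortion apply to the point x, -y, -z); pixel columns grow to the right and rows downward; lengths in m; the calibration is good to about 2 mm. A picture is of the moment at which its call begins. There is no depth.
- hand_in(): hands the job in; it is judged then, once.
Trained networks look in the newest picture that a camera, given by its name, has taken for a name from the list of things; names that differ only in an ending like _2 or _b are one class to them, and where a whole thing is asked for, a point or a joint stands for the part that bears it (a point fixed in the world has none). Each returns a list of dicts, best first, with "conf" (0 to 1); they miss things now and then, are a little off and sometimes report something else, mostly with a low value. They report only what shows in the picture. A call takes as long as a camera call. They do not tell look-alikes from the thing itself.
- search_frame(camera, name): "position" ([x, y, z] in m, in world coordinates, good to about 4 mm: the middle of the surface that is visible of it).
- cut_out(camera, name): "region" (480x640 bool, what is visible of it).
The state is a dict: "t": time; "joint_pos": joint angles; "joint_velocities": joint speeds; "joint_torque": joint torques, N m; "tcp_pos": TCP position; "tcp_rot": TCP orientation; "contact_force": force on the tool from outside, world axes, zero at the start; "ft_torque": the same for the moment, N m; "finger_gap": finger opening in m; "grasp_force": force on a finger pad.
Only numpy, scipy, OpenCV 4.12 (cv2) and the standard library are available. Lean on these libraries where they do the work, as an engineer would, in place of code of your own. Each camera call takes 0.05 s, during which the arm holds its last target. There are 200 camera calls.

## Working session

There is one attempt and no reset: what is moved stays moved. The work goes in short steps, Python scripts to look and compute and a tool call to move; the robot and the scene stay as the last step left them, time stands still between calls to the robot, and variables do not carry over. Pictures are saved under pics/ and viewed, at most 10 in all, crops included, and the job is handed in when it is done.

Besides the shell and the picture viewer there is one more tool, called in YAML: its name, and indented under it one key for each argument. carry_out: Moves the arm, as the interface text tells. Shift numbers are shares of 0.15 m and turn numbers shares of 45 degrees, none past 1 either way. Its arguments: {"type":"object","properties":{"deltas":{"type":"array"},"newtons":{"type":"number"}},"required":["deltas"]}

```bash
mkdir -p pics
cat > h.py <<'E'
import numpy as np, cv2
from rig import *
from scipy.spatial.transform import Rotation as R
def K(c):
    f=240/np.tan(np.radians(c["vertical_fov"])/2); return f
def proj(c,P):
    P=np.atleast_2d(P); q=(c["camera_from_world"]@np.c_[P,np.ones(len(P))].T).T
    s=np.c_[q[:,0]/-q[:,2],-q[:,1]/-q[:,2]]; r2=(s**2).sum(1,keepdims=True); s=s*(1+c["k1"]*r2)
    return s*K(c)+[c["cx"],c["cy"]]
def ray(c,uv):
    d=(np.array(uv,float)-[c["cx"],c["cy"]])/K(c); s=d.copy()
    for _ in range(20): s=d/(1+c["k1"]*(s@s))
    M=np.linalg.inv(c["camera_from_world"]); v=M[:3,:3]@[s[0],-s[1],-1]
    return M[:3,3],v/np.linalg.norm(v)
def atz(c,uv,z):
    o,v=ray(c,uv); return o+v*(z-o[2])/v[2]
def tri(c1,u1,c2,u2):
    A=np.zeros((3,3));b=np.zeros(3)
    for o,v in(ray(c1,u1),ray(c2,u2)):
        P=np.eye(3)-np.outer(v,v);A+=P;b+=P@o
    return np.linalg.solve(A,b)
E
python3 - <<'E'
from h import *
np.set_printoptions(precision=4,suppress=True)
print(sense())
for n in("side","top"):
    c=read_camera(n); cv2.imwrite(f"pics/{n}0.png",c["pixels"][...,::-1])
    M=np.linalg.inv(c["camera_from_world"]); print(n,M[:3,3],-M[:3,2],K(c),c["k1"])
    for t in["short_tin","pot_on_tin","pot_on_counter","riser","camera_stand","camera_head","tall_tin_a","jar","carton"]:
        print(t,[(np.round(d["position"],3).tolist(),round(d["conf"],2),proj(c,d["position"])[0].round().tolist()) for d in search_frame(n,t)[:4]])
E
```

```text
{'t': 0.0, 'joint_pos': array([ 1.0665,  0.4268,  0.0738,  1.6066, -0.0341,  1.1108, -0.0671]), 'joint_velocities': array([-0.0011,  0.0003, -0.0015,  0.0017, -0.    , -0.0011,  0.0003]), 'joint_torque': array([ -0.0009, -94.9824,   3.7603, -46.352 ,   0.0192,   0.0101,
         0.    ]), 'tcp_pos': array([ 0.2344, -0.6326,  0.2306]), 'tcp_rot': array([-3.1403,  0.0001,  0.3548]), 'contact_force': array([-0.0562, -0.0372,  0.6484]), 'ft_torque': array([ 0.0084,  0.0318, -0.0268]), 'grasp_force': 0.0, 'finger_gap': 0.08524502338093573}
side [ 0.3426 -0.7289  0.6945] [ 0.239   0.7581 -0.6068] 438.76835307058644 0.038119796813652816
short_tin [([0.53, -0.075, 0.063], 0.96, [315.0, 287.0])]
pot_on_tin [([0.548, -0.195, 0.169], 0.93, [343.0, 285.0])]
pot_on_counter [([0.536, 0.11, 0.045], 0.7, [296.0, 242.0])]
riser [([0.514, -0.396, 0.047], 0.98, [363.0, 432.0]), ([0.707, 0.246, 0.045], 0.73, [344.0, 203.0])]
camera_stand [([0.704, 0.243, 0.046], 0.86, [343.0, 204.0])]
camera_head [([0.709, 0.242, 0.074], 0.57, [345.0, 195.0])]
tall_tin_a [([0.521, -0.315, 0.142], 0.98, [352.0, 351.0]), 
[... 349 characters left out ...]
n [([0.539, -0.059, 0.08], 0.71, [352.0, 260.0]), ([0.537, -0.167, 0.108], 0.64, [406.0, 262.0])]
pot_on_tin [([0.548, -0.205, 0.162], 0.98, [430.0, 254.0]), ([0.539, -0.17, 0.114], 0.18, [408.0, 260.0])]
pot_on_counter [([0.538, 0.122, 0.033], 0.65, [268.0, 260.0])]
riser [([0.53, -0.261, 0.053], 0.8, [446.0, 268.0])]
camera_stand [([0.702, 0.253, 0.071], 0.92, [209.0, 181.0])]
camera_head [([0.705, 0.254, 0.086], 0.79, [207.0, 178.0]), ([0.416, 0.314, 0.046], 0.23, [175.0, 314.0])]
tall_tin_a [([0.53, -0.388, 0.154], 0.6, [523.0, 266.0])]
jar [([0.743, -0.135, 0.128], 0.63, [393.0, 160.0]), ([0.538, -0.175, 0.11], 0.4, [410.0, 262.0])]
carton [([0.418, 0.313, 0.043], 0.98, [176.0, 314.0])]
```

View pics/side0.png

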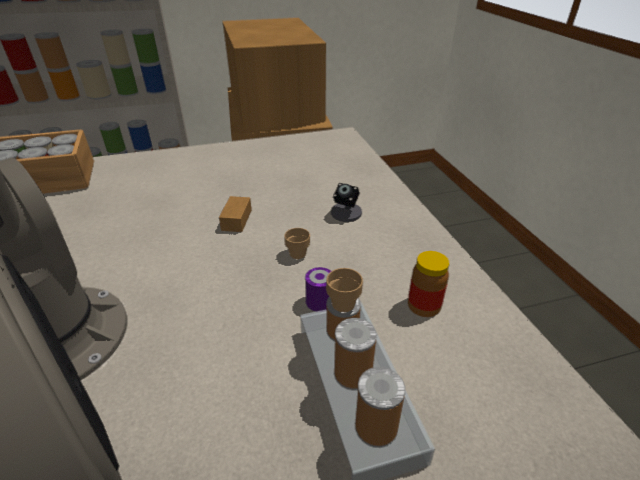

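View pics/top0.png

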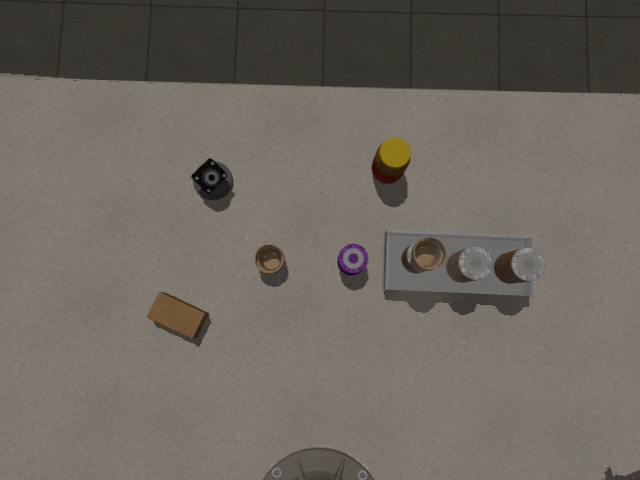

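The short-tin candidates are the purple tin on the counter (side 318,288; top 352,260) and the kraft tin under the pot on the riser (side 343,310; top 415,256). The kraft tin fits, because it stands on the riser and has the pot on its lid. I'll confirm it in a crop, along with the camera head.

Run:
```python
import cv2,numpy as np
s=cv2.imread("pics/side0.png");t=cv2.imread("pics/top0.png")
def cr(im,u,v,w,h,W,H): return cv2.resize(im[v:v+h,u:u+w],(W,H),interpolation=cv2.INTER_CUBIC)
# each 4x-6x
a=cr(t,180,150,60,60,400,300*4//3)[:300] if 0 else cr(t,180,150,64,48,400,300)
b=cr(s,316,176,64,48,400,300)
c=cr(t,384,226,64,48,400,300)
d=cr(s,296,250,96,96,300,300); d=np.hstack([d,np.zeros((300,100,3),np.uint8)])
cv2.imwrite("pics/comp.png",np.vstack([np.hstack([a,b]),np.hstack([c,d])]))
```

```text
(no output)
```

View pics/comp.png

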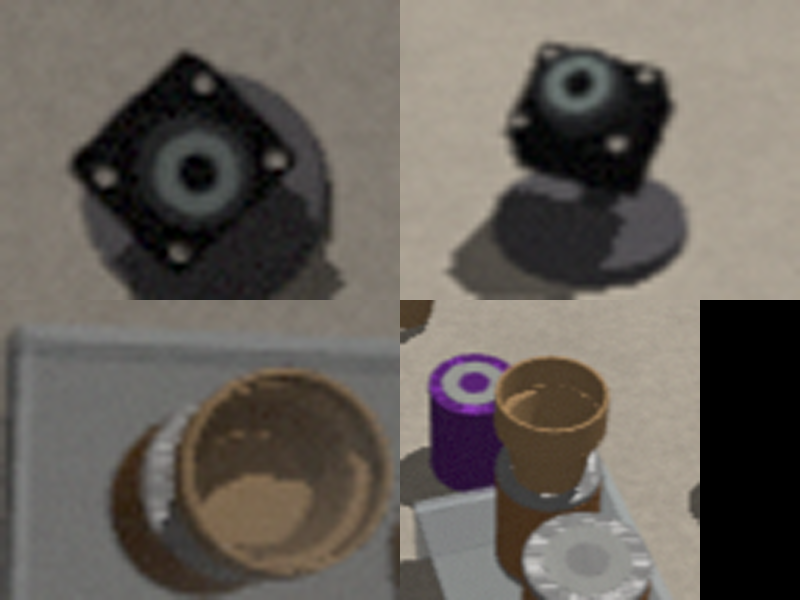

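The kraft tin on the riser is confirmed: it has the pot on its lid, at side (345,280) and top (430,253). The lens centre is at top (211.7,177.5) and side (344.5,189.6), with four face screws around it. Next I'll fit the poses.

```bash
cat > fit.py <<'E'
from h import *
from scipy.optimize import least_squares, minimize
np.set_printoptions(precision=4,suppress=True)
th=np.linspace(0,2*np.pi,40)
def sil(c,xy,z0,prof):
    m=np.zeros((480*4,640*4),np.uint8); rings=[np.c_[xy[0]+r*np.cos(th),xy[1]+r*np.sin(th),0*th+z0+z] for z,r in prof]
    for a,b in zip(rings,rings[1:]):
        p=proj(c,np.r_[a,b])*4+1.5; cv2.fillConvexPoly(m,cv2.convexHull(p.astype(np.float32)).round().astype(int),255)
    return cv2.resize(m,(640,480),interpolation=cv2.INTER_AREA)/255.
POT=[(0,.021),(.036,.0275),(.036,.032),(.06,.032)]
TIN=[(0,.031),(.075,.031)]
def fit(cs,masks,xy,z0,prof,excl=None):
    def cost(xy):
        s=0
        for i,(c,m) in enumerate(zip(cs,masks)):
            p=sil(c,xy,z0,prof)
            if excl is not None: p=p*~excl[i]
            s+=np.abs(p-m).sum()/max(m.sum(),1)
        return s
    r=minimize(cost,xy,method="Nelder-Mead",options=dict(initial_simplex=np.array(xy)+[[0,0],[.008,0],[0,.008]],xatol=1e-4,fatol=1e-4))
    return r.x,r.fun
E
python3 - <<'E'
from fit import *
C={n:read_camera(n) for n in("side","top")}
def mask(n,t,near):
    b=[d for d in cut_out(n,t)]
    b=[d["region"] for d in b if np.hypot(*(np.argwhere(d["region"]).mean(0)[::-1]-near))<20]
    if not b: print("none",n,t); return np.zeros((480,640),bool)
    return b[0]
S,T=C["side"],C["top"]
pt=[mask("side","pot_on_tin",(343,285)),mask("top","pot_on_tin",(430,254))]
pc=[mask("side","pot_on_counter",(297,243)),mask("top","pot_on_counter",(269,260))]
st=[mask("side","short_tin",(343,318)),mask("top","short_tin",(410,262))]
print([m.sum() for m in pt+pc+st])
for k in(0,1): print("pc",k,fit([[S,T][k]],[pc[k]],[.538,.115],0,POT),"pt",fit([[S,T][k]],[pt[k]],[.548,-.2],.125,POT))
print("pc",fit([S,T],pc,[.538,.115],0,POT)); x=fit([S,T],pt,[.548,-.2],.125,POT); print("pt",x)
tall=mask("side","tall_tin_a",(355,352))
ex=[sil(S,x[0],.125,POT)>.5,sil(T,x[0],.125,POT)>.5]; ex[0]|=tall
print("tin",fit([S,T],st,x[0],.05,TIN,ex),"side",fit([S],st[:1],x[0],.05,TIN,ex[:1]),"top",fit([T],st[1:],x[0],.05,TIN,ex[1:]))
print("rim tri",tri(S,(344.6,280.1),T,(429.8,253.5)))
# camera head
ut=np.array([[198,172],[204,84],[274,160],[179,252],[105,177]])/6.25+[180,150]
us=(np.array([[578,85],[647,75],[618,143],[519,120],[550,50]])-[400,0])/6.25+[316,176]
P=np.array([tri(S,a,T,b) for a,b in zip(us,ut)]); print("head pts",P)
def pts(q,tilt=None):
    p,az,a,b,d=q[:3],q[3],q[4],q[5],q[6]; tl=q[7] if len(q)>7 else np.pi/6
    Rm=R.from_euler("ZY",[az,tl]).as_matrix()
    L=np.array([[0,0,0],[a,b,-d],[a,-b,-d],[-a,-b,-d],[-a,b,-d]])
    return p+L@Rm.T,Rm
for nt in(7,8):
  for az in np.radians([-180,-150,-120,-90,-60]):
    best=None
    for k in range(4):
        f=lambda q:np.r_[(proj(S,np.r_[pts(q)[0][:1],np.roll(pts(q)[0][1:],k,0)])-us).ravel(),(proj(T,np.r_[pts(q)[0][:1],np.roll(pts(q)[0][1:],k,0)])-ut).ravel()]
        for mir in(1,-1):
            q0=np.r_[P[0],az,.02,.02*mir,.015,.52][:nt]
            r=least_squares(f,q0)
            if best is None or r.cost<best.cost: best=r
    print(nt,best.cost,best.x[:3],np.degrees(best.x[3]),best.x[4:],pts(best.x)[1][:,2])
E
```

```text
none top pot_on_tin
[np.int64(1276), np.int64(0), np.int64(648), np.int64(713), np.int64(573), np.int64(316)]
pc 0 (array([0.54 , 0.121]), np.float64(0.04242314209634471)) pt (array([ 0.5476, -0.1964]), np.float64(0.038733173520191774))
pc 1 (array([0.5409, 0.1179]), np.float64(0.048340345956054236)) pt (array([ 0.478, -0.002]), np.float64(913.9882352941177))
pc (array([0.5404, 0.1185]), np.float64(0.13515177719313792))
pt (array([ 0.478, -0.002]), np.float64(915.7497602802877))
tin (array([0.4807, 0.0001]), np.float64(3.5613061846118264)) side (array([0.4973, 0.1004]), np.float64(1.2037641583684084)) top (array([ 0.4805, -0.0028]), np.float64(1.0))
rim tri [ 0.5472 -0.1996  0.1849]
head pts [[0.7063 0.2432 0.0909]
 [0.7375 0.2427 0.0908]
 [0.7166 0.2211 0.0726]
 [0.6827 0.2523 0.0722]
 [0.7038 0.2744 0.0916]]
7 0.5729177207535773 [0.7063 0.2437 0.0909] -133.23152680483105 [0.0178 0.0231 0.0106] [-0.3425 -0.3643  0.866 ]
7 0.5729177207535825 [0.7063 0.2437 0.0909] -133.23152682795057 [-0.0178 -0.0231  0.0106] [-0.3425 -0.3643  0.866 ]
7 0.5729177207535485 [0.7063 0.2437 0.0909] -133.
[... 201 characters left out ...]
[0.7063 0.2437 0.0909] -133.23152737267907 [0.0178 0.0231 0.0106] [-0.3425 -0.3643  0.866 ]
8 0.5209922440910749 [0.7061 0.2435 0.0908] -133.29630275920766 [-0.0178 -0.0231  0.0106  0.5567] [-0.3624 -0.3846  0.849 ]
8 0.5209922440910756 [0.7061 0.2435 0.0908] -133.2963027705811 [-0.0178 -0.0231  0.0106  0.5567] [-0.3624 -0.3846  0.849 ]
8 0.520992244091059 [0.7061 0.2435 0.0908] -133.29630250581354 [0.0178 0.0231 0.0106 0.5567] [-0.3624 -0.3846  0.849 ]
8 0.520992244091125 [0.7061 0.2435 0.0908] -133.29630215325048 [0.0178 0.0231 0.0106 0.5567] [-0.3624 -0.3846  0.849 ]
8 0.5209922440910696 [0.7061 0.2435 0.0908] -133.29630298829414 [-0.0178 -0.0231  0.0106  0.5567] [-0.3624 -0.3846  0.849 ]
```

```bash
cat >> h.py <<'E'
def rot(e): return R.from_euler("xyz",e)
def deltas(p0,r0,p1,r1,n=1):
    "rows for n consecutive calls"
    from scipy.spatial.transform import Slerp
    sl=Slerp([0,1],R.concatenate([r0,r1])); p0=np.array(p0);p1=np.array(p1)
    for i in range(n):
        a,b=i/n,(i+1)/n; ra,rb=sl(a),sl(b)
        t=ra.inv().apply((p1-p0)*(b-a))/.15; w=(ra.inv()*rb).as_rotvec()/np.radians(45)
        print("call",i,np.round(t,3).tolist(),np.round(w,3).tolist(),"rows>=",round(max(np.linalg.norm(t)*3,np.linalg.norm(w)*45/8.59),1))
E
python3 - <<'E'
from h import *
s=sense(); r1=rot([np.pi,0,np.pi/2])
deltas(s["tcp_pos"],rot(s["tcp_rot"]),[.5475,-.198,.26],r1,4)
E
```

```text
call 0 [0.741, -0.499, -0.048] [-0.0, -0.0, -0.387] rows>= 2.7
call 1 [0.856, -0.254, -0.048] [-0.0, -0.0, -0.387] rows>= 2.7
call 2 [0.893, 0.014, -0.048] [-0.0, -0.0, -0.387] rows>= 2.7
call 3 [0.848, 0.281, -0.048] [-0.0, -0.0, -0.387] rows>= 2.7
```

carry_out:
  deltas:
    - [[0.74, -0.5, -0.05, 0, 0, -0.387, 1], [0.74, -0.5, -0.05, 0, 0, -0.387, 1], [0.74, -0.5, -0.05, 0, 0, -0.387, 1], [0.74, -0.5, -0.05, 0, 0, -0.387, 1]]

```text
t: 1.85
tcp_pos: [0.3165, -0.5202, 0.2395]
tcp_rot: [3.141, -0.002, 0.665]
contact_force: [0.2, -0.6, -0.2]
finger_gap: 0.0857
grasp_force: 0.0
```

carry_out:
  deltas:
    - [[0.856, -0.254, -0.05, 0, 0, -0.387, 1], [0.856, -0.254, -0.05, 0, 0, -0.387, 1], [0.856, -0.254, -0.05, 0, 0, -0.387, 1], [0.856, -0.254, -0.05, 0, 0, -0.387, 1]]

```text
t: 2.25
tcp_pos: [0.394, -0.4115, 0.2469]
tcp_rot: [3.141, -0.001, 0.969]
contact_force: [0.2, -0.1, 0.4]
finger_gap: 0.0853
grasp_force: 0.0
```

carry_out:
  deltas:
    - [[0.893, 0.014, -0.05, 0, 0, -0.387, 1], [0.893, 0.014, -0.05, 0, 0, -0.387, 1], [0.893, 0.014, -0.05, 0, 0, -0.387, 1], [0.893, 0.014, -0.05, 0, 0, -0.387, 1]]

```text
t: 2.65
tcp_pos: [0.4718, -0.3029, 0.2543]
tcp_rot: [3.14, -0.001, 1.272]
contact_force: [-0.7, 0.4, 0.3]
finger_gap: 0.085
grasp_force: 0.0
```

carry_out:
  deltas:
    - [[0.848, 0.281, -0.05, 0, 0, -0.387, 1], [0.848, 0.281, -0.05, 0, 0, -0.387, 1], [0.848, 0.281, -0.05, 0, 0, -0.387, 1], [0.848, 0.281, -0.05, 0, 0, -0.387, 1], [0.848, 0.281, -0.05, 0, 0, -0.387, 1], [0.848, 0.281, -0.05, 0, 0, -0.387, 1]]

```text
t: 3.25
tcp_pos: [0.5465, -0.1997, 0.2611]
tcp_rot: [-3.141, 0.0, 1.568]
contact_force: [-0.9, -1.2, -0.1]
finger_gap: 0.0853
grasp_force: 0.0
```

carry_out:
  deltas:
    - [[0.01, 0.007, 0.33, 0, 0, 0, 1], [0.01, 0.007, 0.5, 0, 0, 0, 1], [0.01, 0.007, 0.6, 0, 0, 0, 1], [0.01, 0.007, 0.685, 0, 0, 0, 1], [0.01, 0.007, 0.685, 0, 0, 0, 1], [0.01, 0.007, 0.685, 0, 0, 0, 0.85], [0.01, 0.007, 0.685, 0, 0, 0, 0.8], [0.01, 0.007, 0.685, 0, 0, 0, 0], [0.01, 0.007, 0.685, 0, 0, 0, 0], [0.01, 0.007, 0.685, 0, 0, 0, 0], [0.01, 0.007, 0.685, 0, 0, 0, 0], [0.01, 0.007, 0.685, 0, 0, 0, 0], [0.01, 0.007, 0.685, 0, 0, 0, 0]]
  newtons: 20

```text
t: 4.55
tcp_pos: [0.549, -0.1966, 0.16]
tcp_rot: [3.14, 0.001, 1.57]
contact_force: [-2.2, 0.6, 7.7]
finger_gap: 0.0642
grasp_force: 20.4
```

carry_out:
  deltas:
    - [[0, 0, -0.05, 0, 0, 0, 0], [0, 0, -0.15, 0, 0, 0, 0], [0, 0, -0.3, 0, 0, 0, 0], [0, 0, -0.45, 0, 0, 0, 0], [0, 0, -0.5, 0, 0, 0, 0], [0, 0, -0.5, 0, 0, 0, 0], [0, 0, -0.5, 0, 0, 0, 0]]

```text
t: 5.25
tcp_pos: [0.5481, -0.1964, 0.2333]
tcp_rot: [-3.141, -0.0, 1.57]
contact_force: [-0.5, -0.3, 0.2]
finger_gap: 0.0641
grasp_force: 22.2
```

Run:
```python
from h import *
s=sense();print(s["tcp_pos"],s["tcp_rot"],s["grasp_force"])
for n in("side","top"):
    c=read_camera(n); cv2.imwrite(f"pics/{n}1.png",c["pixels"][...,::-1])
a=cv2.imread("pics/side1.png")[180:360,240:420];cv2.imwrite("pics/c1.png",cv2.resize(a,(600,600),interpolation=cv2.INTER_CUBIC))
```

```text
[ 0.54808749 -0.19637665  0.23332753] [-3.14136860e+00 -1.50601661e-05  1.57041937e+00] 22.249477724544704
```

View pics/c1.png

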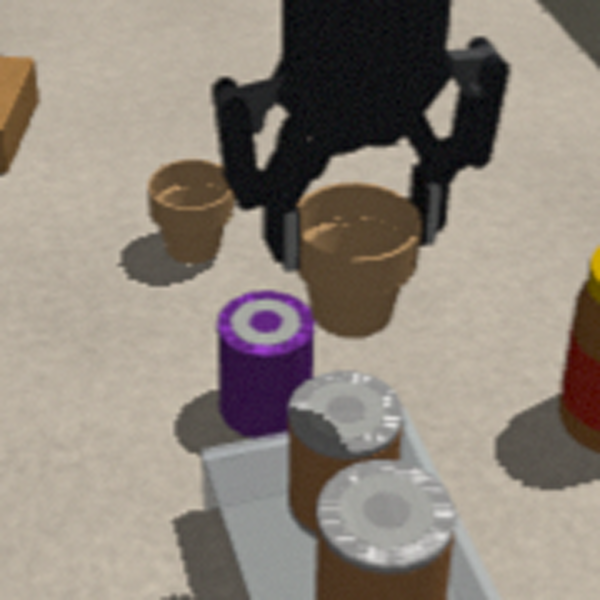

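The crop shows the pot held upright between the pads, at crop (355,260), with the short tin's lid free at crop (345,412). The counter pot and the other tins are undisturbed. Now I'll measure the held pot, the counter pot and the tin.

Run:
```python
from fit import *
C={n:read_camera(n) for n in("side","top")}
S,T=C["side"],C["top"]
print("tin lid side est",atz(S,(343.5,303.5),.125))
s=sense(); z=s["tcp_pos"][2]
for n,t in(("side","pot_on_tin"),("side","pot_on_counter"),("top","pot_on_counter"),("side","short_tin"),("top","short_tin")):
    for d in cut_out(n,t)[:3]:
        m=d["region"]; ctr=np.argwhere(m).mean(0)[::-1]; c=C[n]; print(n,t,ctr,m.sum(),round(d["conf"],2))
        if t=="short_tin": 
            if m.sum()<250: continue
            print("  tin",fit([c],[m],[.545,-.198],.05,TIN))
            np.save(f"m_{n}.npy",m)
        else:
            for dz in((.031,.034,.037,.040) if ctr[1]>243.5 and n=="side" else (0,)):
                print("  pot",dz,fit([c],[m],[.548,-.197] if dz else [.54,.119],z-dz if dz else 0,POT))
```

```text
tin lid side est [ 0.5487 -0.1966  0.125 ]
side pot_on_tin [346.2291 255.8101] 1353 0.97
  pot 0.031 (array([ 0.5476, -0.1993]), np.float64(0.10928510354622263))
  pot 0.034 (array([ 0.5487, -0.1962]), np.float64(0.09704215758735128))
  pot 0.037 (array([ 0.5503, -0.1926]), np.float64(0.08659333652160052))
  pot 0.04 (array([ 0.5512, -0.1892]), np.float64(0.07933568105734533))
side pot_on_counter [296.3692 241.8431] 650 0.93
  pot 0 (array([0.5398, 0.1223]), np.float64(0.05225942684766214))
top pot_on_counter [269.2142 258.7735] 733 0.7
  pot 0 (array([0.5403, 0.1186]), np.float64(0.03876093411443705))
side short_tin [340.689  309.9632] 1032 0.97
  tin (array([ 0.549 , -0.1915]), np.float64(0.524437604499164))
top short_tin [352.7517 259.2865] 733 0.71
  tin (array([ 0.5402, -0.0588]), np.float64(0.12561859668833428))
top short_tin [412.7269 259.4271] 487 0.61
  tin (array([ 0.5454, -0.1858]), np.float64(0.8947940572532914))
```

carry_out:
  deltas:
    - [[0.1, 0, 0, 0, 0, 0, 0], [0.25, -0.02, 0, 0, 0, 0, 0], [0.45, -0.03, 0, 0, 0, 0, 0], [0.7, -0.05, 0, 0, 0, 0, 0], [0.95, -0.05, 0, 0, 0, 0, 0], [0.95, -0.05, 0, 0, 0, 0, 0]]

```text
t: 6.3
tcp_pos: [0.5407, -0.0476, 0.234]
tcp_rot: [3.141, -0.002, 1.577]
contact_force: [-0.7, -0.4, -0.4]
finger_gap: 0.0643
grasp_force: 22.2
```

carry_out:
  deltas:
    - [[0.2, 0, 0.05, 0, 0, 0, 0], [0.45, 0, 0.15, 0, 0, 0, 0], [0.7, 0, 0.3, 0, 0, 0, 0], [0.9, 0, 0.4, 0, 0, 0, 0], [0.95, 0, 0.5, 0, 0, 0, 0], [0.95, 0, 0.5, 0, 0, 0, 0]]

```text
t: 6.9
tcp_pos: [0.5397, 0.0899, 0.1569]
tcp_rot: [-3.139, -0.0, 1.573]
contact_force: [-0.2, -0.5, -0.1]
finger_gap: 0.0643
grasp_force: 22.4
```

carry_out:
  deltas:
    - [[0.08, 0, 0.05, 0, 0, 0, 0], [0.15, 0, 0.1, 0, 0, 0, 0], [0.21, 0, 0.15, 0, 0, 0, 0], [0.21, 0, 0.15, 0, 0, 0, 0], [0.21, 0, 0.15, 0, 0, 0, 0], [0.21, 0, 0.15, 0, 0, 0, 0]]

```text
t: 7.5
tcp_pos: [0.5411, 0.1197, 0.1363]
tcp_rot: [3.141, 0.0, 1.57]
contact_force: [-0.6, -0.2, -0.9]
finger_gap: 0.0641
grasp_force: 22.4
```

Run:
```python
from fit import *
C={n:read_camera(n) for n in("side","top")}
S=C["side"]
s=sense(); z=s["tcp_pos"][2]; print(s["tcp_pos"],s["tcp_rot"],s["grasp_force"])
cv2.imwrite("pics/side2.png",S["pixels"][...,::-1])
cv2.imwrite("pics/c2.png",cv2.resize(cv2.imread("pics/side2.png")[150:290,220:380],(800,700))[50:650])
for d in cut_out("side","pot_on_tin")[:3]:
    m=d["region"]; ctr=np.argwhere(m).mean(0)[::-1]; print(ctr,m.sum(),d["conf"])
    print("  held",fit([S],[m],s["tcp_pos"][:2],z-.035,POT),"low",fit([S],[m],[.54,.12],0,POT))
tm=np.load("m_side.npy"); c=S
```

```text
[0.5412 0.1197 0.1364] [3.1411 0.0001 1.5698] 22.37150179222226
[296.4629 207.8014] 715 0.95
  held (array([0.542 , 0.1204]), np.float64(0.06363910599204717)) low (array([0.5781, 0.2662]), np.float64(0.2339613327848622))
```

View pics/c2.png

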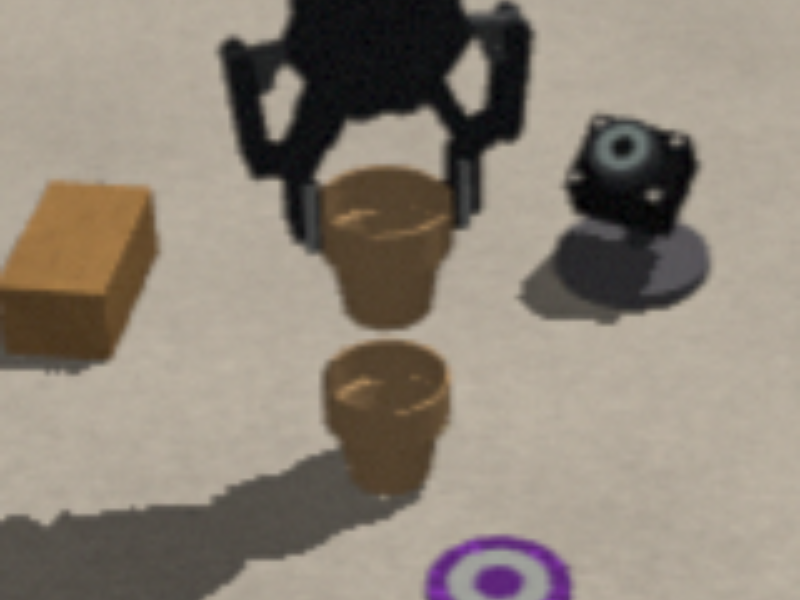

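The held pot at crop (388,245) is directly above the lower pot at (386,415), offset by about 2 mm. I'll correct that and lower it.

carry_out:
  deltas:
    - [[0.008, -0.01, 0.06, 0, 0, 0, 0], [0.008, -0.01, 0.12, 0, 0, 0, 0], [0.008, -0.01, 0.18, 0, 0, 0, 0], [0.008, -0.01, 0.24, 0, 0, 0, 0], [0.008, -0.01, 0.3, 0, 0, 0, 0], [0.008, -0.01, 0.36, 0, 0, 0, 0], [0.008, -0.01, 0.41, 0, 0, 0, 0], [0.008, -0.01, 0.45, 0, 0, 0, 0], [0.008, -0.01, 0.47, 0, 0, 0, 0], [0.008, -0.01, 0.49, 0, 0, 0, 0], [0.008, -0.01, 0.5, 0, 0, 0, 0], [0.008, -0.01, 0.5, 0, 0, 0, 0], [0.008, -0.01, 0.5, 0, 0, 0, 0]]

```text
t: 8.95
tcp_pos: [0.5395, 0.1214, 0.0613]
tcp_rot: [3.141, -0.0, 1.571]
contact_force: [-0.6, 1.1, 0.5]
finger_gap: 0.064
grasp_force: 22.4
```

carry_out:
  deltas:
    - [[0, 0, 0.008, 0, 0, 0, 0], [0, 0, 0.016, 0, 0, 0, 0], [0, 0, 0.016, 0, 0, 0, 0], [0, 0, 0.016, 0, 0, 0, 0]]

```text
t: 9.35
tcp_pos: [0.5396, 0.1214, 0.0591]
tcp_rot: [3.141, -0.0, 1.57]
contact_force: [-2.5, -0.9, 7.0]
finger_gap: 0.0644
grasp_force: 22.9
```

It's seated, with 7 N of contact. Now I'll open the fingers and retreat upward.

carry_out:
  deltas:
    - [[0, 0, 0, 0, 0, 0, 0.8], [0, 0, 0, 0, 0, 0, 0.9], [0, 0, 0, 0, 0, 0, 1], [0, 0, 0, 0, 0, 0, 1], [0, 0, 0, 0, 0, 0, 1], [0, 0, -0.05, 0, 0, 0, 1], [0, 0, -0.15, 0, 0, 0, 1], [0, 0, -0.3, 0, 0, 0, 1], [0, 0, -0.55, 0, 0, 0, 1], [0, 0, -0.85, 0, 0, 0, 1], [0, 0, -1, 0, 0, 0, 1], [0, 0, -1, 0, 0, 0, 1]]

```text
t: 10.55
tcp_pos: [0.5411, 0.122, 0.2136]
tcp_rot: [3.135, -0.001, 1.571]
contact_force: [0.1, -0.4, -0.5]
finger_gap: 0.0851
grasp_force: 0.0
```

carry_out:
  deltas:
    - [[-0.33, 0, -0.1, 0, 0, 0, 1], [-0.65, 0, -0.2, 0, 0, 0, 1], [-0.95, 0, -0.2, 0, 0, 0, 1], [-0.95, 0, -0.2, 0, 0, 0, 1], [-0.95, 0, -0.2, 0, 0, 0, 1]]

```text
t: 11.05
tcp_pos: [0.5391, -0.0223, 0.239]
tcp_rot: [-3.142, 0.0, 1.568]
contact_force: [-0.5, 0.3, 0.8]
finger_gap: 0.0852
grasp_force: 0.0
```

Run:
```python
from fit import *
C={n:read_camera(n) for n in("side","top")}
a=C["side"]["pixels"][190:340,270:400,::-1]; b=C["top"]["pixels"][220:310,240:500,::-1]
cv2.imwrite("pics/c3.png",np.vstack([cv2.resize(b,(780,270),interpolation=cv2.INTER_CUBIC),np.hstack([cv2.resize(a,(286,330),interpolation=cv2.INTER_CUBIC),np.zeros((330,494,3),np.uint8)])]))
print(sense()["tcp_pos"])
N=[(0,.021),(.036,.0275),(.036,.032),(.084,.032)]
for n in C:
    for t in("short_tin","pot_on_tin"):
        for d in cut_out(n,t)[:3]:
            m=d["region"]; ctr=np.argwhere(m).mean(0)[::-1]; print(n,t,ctr,m.sum(),round(d["conf"],2))
            if t=="short_tin": 
                np.save(f"m_{n}_{int(ctr[0])}.npy",m)
                print("   ",fit([C[n]],[m],[.546,-.197],.05,TIN))
            else: print("   ",fit([C[n]],[m],[.54,.12],.024,POT))
```

```text
[ 0.5392 -0.0202  0.2388]
side short_tin [340.0722 310.1604] 1135 0.62
    (array([ 0.5475, -0.1915]), np.float64(0.44815755377040684))
side short_tin [296.6313 230.9078] 499 0.23
    (array([1.3664, 4.2912]), np.float64(1.0))
side pot_on_tin [296.7735 230.8253] 521 0.73
    (array([0.5415, 0.1229]), np.float64(0.3176169508110346))
side pot_on_tin [340.1574 309.9773] 1099 0.17
    (array([1.247 , 3.7176]), np.float64(1.0))
top short_tin [519.3814 265.445 ] 1492 0.74
    (array([ 0.4509, -0.0098]), np.float64(1.5163433738106504))
top short_tin [424.366  255.6324] 612 0.57
    (array([ 0.5497, -0.1984]), np.float64(0.5334038190439574))
top pot_on_tin [268.271  257.3792] 749 0.98
    (array([0.5414, 0.1183]), np.float64(0.03852980444514254))
```

View pics/c3.png

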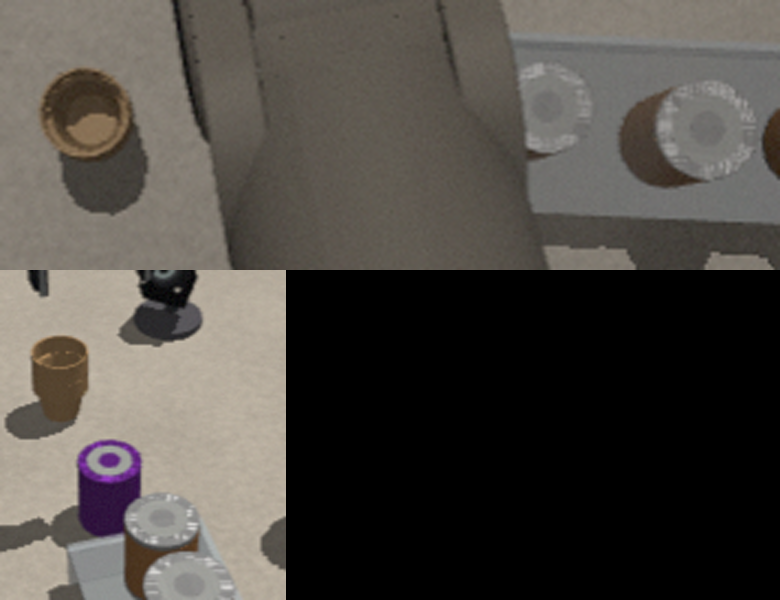

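The pots are nested upright at top (269,257) and side (297,231). The short tin's lid is at side (344.1,303.2) and about top (422,255.7).

Run:
```python
from h import *
c={n:read_camera(n) for n in("side","top")}
print(atz(c["side"],(344.1,303.2),.125),atz(c["top"],(422,255.7),.125),tri(c["side"],(344.1,303.2),c["top"],(422,255.7)))
s=sense(); r1=rot([np.pi,0,np.pi/2])
deltas(s["tcp_pos"],rot(s["tcp_rot"]),[.5485,-.198,.2],r1,2)
```

```text
[ 0.55002929 -0.1961894   0.125     ] [ 0.54857802 -0.19635174  0.125     ] [ 0.54920982 -0.19645416  0.12534466]
call 0 [-0.592, 0.03, 0.129] [-0.0, -0.0, 0.001] rows>= 1.8
call 1 [-0.592, 0.03, 0.129] [-0.0, -0.0, 0.001] rows>= 1.8
```

carry_out:
  deltas:
    - [[-0.3, 0.03, 0.05, 0, 0, 0, 1], [-0.6, 0.03, 0.1, 0, 0, 0, 1], [-0.9, 0.05, 0.2, 0, 0, 0, 1], [-0.99, 0.06, 0.26, 0, 0, 0, 1], [-0.99, 0.06, 0.26, 0, 0, 0, 1], [-0.99, 0.06, 0.26, 0, 0, 0, 1]]

```text
t: 12.05
tcp_pos: [0.5485, -0.1685, 0.1996]
tcp_rot: [-3.141, -0.001, 1.571]
contact_force: [0.0, 1.6, -0.7]
finger_gap: 0.0856
grasp_force: 0.0
```

carry_out:
  deltas:
    - [[-0.1, 0, 0.1, 0, 0, 0, 1], [-0.19, 0, 0.1, 0, 0, 0, 1], [-0.19, 0, 0.1, 0, 0, 0, 1], [-0.19, 0, 0.1, 0, 0, 0, 1], [-0.19, 0, 0.1, 0, 0, 0, 1]]

```text
t: 12.55
tcp_pos: [0.5486, -0.1977, 0.185]
tcp_rot: [3.141, -0.0, 1.571]
contact_force: [0.6, 1.1, -0.2]
finger_gap: 0.0854
grasp_force: 0.0
```

Next, descend 100 mm to z 0.085 and grip.

carry_out:
  deltas:
    - [[0.004, 0.003, 0.2, 0, 0, 0, 1], [0.004, 0.003, 0.4, 0, 0, 0, 1], [0.004, 0.003, 0.55, 0, 0, 0, 1], [0.004, 0.003, 0.62, 0, 0, 0, 1], [0.004, 0.003, 0.667, 0, 0, 0, 1], [0.004, 0.003, 0.667, 0, 0, 0, 1], [0.004, 0.003, 0.667, 0, 0, 0, 0.8], [0.004, 0.003, 0.667, 0, 0, 0, 0], [0.004, 0.003, 0.667, 0, 0, 0, 0], [0.004, 0.003, 0.667, 0, 0, 0, 0], [0.004, 0.003, 0.667, 0, 0, 0, 0], [0.004, 0.003, 0.667, 0, 0, 0, 0], [0.004, 0.003, 0.667, 0, 0, 0, 0]]
  newtons: 50

```text
t: 13.85
tcp_pos: [0.5495, -0.1977, 0.0859]
tcp_rot: [3.14, 0.001, 1.57]
contact_force: [0.1, 1.4, 5.0]
finger_gap: 0.0612
grasp_force: 53.3
```

carry_out:
  deltas:
    - [[0, 0, -0.05, 0, 0, 0, 0], [0, 0, -0.15, 0, 0, 0, 0], [0, 0, -0.3, 0, 0, 0, 0], [0, 0, -0.5, 0, 0, 0, 0], [0, 0, -0.7, 0, 0, 0, 0], [0, 0, -0.85, 0, 0, 0, 0], [0, 0, -1, 0, 0, 0, 0], [0, 0, -1, 0, 0, 0, 0], [0, 0, -1, 0, 0, 0, 0]]

```text
t: 14.75
tcp_pos: [0.5488, -0.1976, 0.2356]
tcp_rot: [3.14, 0.001, 1.57]
contact_force: [0.1, -0.3, -2.9]
finger_gap: 0.061
grasp_force: 54.7
```

```bash
cat > goal.py <<'E'
from h import *
p=np.array([.7063,.2437,.0909]);n=np.array([-.3425,-.3643,.866]);n/=np.linalg.norm(n)
ax=np.cross([0,0,1],n);r1=R.from_rotvec(ax/np.linalg.norm(ax)*np.arccos(n[2]))*rot([np.pi,0,np.pi/2])
g=p+n*(.12+.036)
E
python3 - <<'E'
from goal import *
s=sense(); print(g,r1.as_euler("xyz"),g+.07*n)
deltas(s["tcp_pos"],rot(s["tcp_rot"]),g+.07*n,r1,3)
E
```

```text
[0.65286938 0.18686854 0.22599757] [ 2.76497459 -0.37288559  1.64266001] [0.6288941  0.16136724 0.28661828]
call 0 [0.798, 0.178, -0.114] [-0.152, 0.162, 0.0] rows>= 2.5
call 1 [0.804, 0.184, 0.01] [-0.152, 0.162, 0.0] rows>= 2.5
call 2 [0.795, 0.175, 0.134] [-0.152, 0.162, 0.0] rows>= 2.5
```

carry_out:
  deltas:
    - [[0.15, 0.03, -0.02, -0.03, 0.03, 0, 0], [0.4, 0.09, -0.06, -0.08, 0.08, 0, 0], [0.6, 0.13, -0.09, -0.12, 0.12, 0, 0], [0.798, 0.178, -0.114, -0.152, 0.162, 0, 0], [0.798, 0.178, -0.114, -0.152, 0.162, 0, 0]]

```text
t: 15.25
tcp_pos: [0.5753, -0.0743, 0.2516]
tcp_rot: [3.021, -0.129, 1.582]
contact_force: [-0.5, -0.3, -1.7]
finger_gap: 0.0612
grasp_force: 54.5
```

carry_out:
  deltas:
    - [[0.2, 0.05, 0, -0.04, 0.04, 0, 0], [0.4, 0.09, 0, -0.08, 0.08, 0, 0], [0.6, 0.14, 0.01, -0.12, 0.12, 0, 0], [0.804, 0.184, 0.01, -0.152, 0.162, 0, 0], [0.804, 0.184, 0.01, -0.152, 0.162, 0, 0]]

```text
t: 15.75
tcp_pos: [0.6016, 0.0448, 0.2685]
tcp_rot: [2.898, -0.254, 1.605]
contact_force: [0.8, -0.3, -1.8]
finger_gap: 0.061
grasp_force: 54.6
```

carry_out:
  deltas:
    - [[0.2, 0.05, 0.03, -0.04, 0.04, 0, 0], [0.4, 0.09, 0.07, -0.08, 0.08, 0, 0], [0.6, 0.14, 0.1, -0.12, 0.12, 0, 0], [0.75, 0.17, 0.13, -0.14, 0.15, 0, 0], [0.795, 0.175, 0.134, -0.152, 0.162, 0, 0], [0.795, 0.175, 0.134, -0.152, 0.162, 0, 0], [0.795, 0.175, 0.134, -0.152, 0.162, 0, 0]]

```text
t: 16.45
tcp_pos: [0.6288, 0.1599, 0.2852]
tcp_rot: [2.767, -0.372, 1.641]
contact_force: [0.2, -1.0, -1.8]
finger_gap: 0.061
grasp_force: 54.7
```

Run:
```python
from goal import *
s=sense(); print(s["tcp_pos"],s["tcp_rot"],s["grasp_force"],s["joint_pos"])
deltas(s["tcp_pos"],rot(s["tcp_rot"]),g,r1,1)
```

```text
[0.62882628 0.15988036 0.28523418] [ 2.76675214 -0.37216248  1.6407964 ] 54.680607318878174 [ 0.36598428  0.20799156 -0.63484565  1.92021277 -0.26822403  0.62769976
 -0.04858645]
call 0 [0.013, 0.003, 0.462] [-0.001, 0.002, -0.002] rows>= 1.4
```

carry_out:
  deltas:
    - [[0.013, 0.003, 0.08, 0, 0, 0, 0], [0.013, 0.003, 0.16, 0, 0, 0, 0], [0.013, 0.003, 0.25, 0, 0, 0, 0], [0.013, 0.003, 0.33, 0, 0, 0, 0], [0.013, 0.003, 0.4, 0, 0, 0, 0], [0.013, 0.003, 0.44, 0, 0, 0, 0], [0.013, 0.003, 0.462, 0, 0, 0, 0], [0.013, 0.003, 0.462, 0, 0, 0, 0], [0.013, 0.003, 0.462, 0, 0, 0, 0], [0.013, 0.003, 0.462, 0, 0, 0, 0]]

```text
t: 17.45
tcp_pos: [0.653, 0.1882, 0.2271]
tcp_rot: [2.765, -0.373, 1.642]
contact_force: [0.3, -0.5, -1.3]
finger_gap: 0.0608
grasp_force: 54.7
```

Run:
```python
from goal import *
s=sense(); print(s["tcp_pos"],s["tcp_rot"],s["grasp_force"])
c={k:read_camera(k) for k in("side","top")}
im=[]
th=np.linspace(0,2*np.pi,60)
u=np.cross(n,[0,0,1]);u/=np.linalg.norm(u);v=np.cross(n,u)
rr=rot(s["tcp_rot"]).apply([0,0,1]);print("tilt err deg",np.degrees(np.arccos(-rr@n)), "base-in-cam offs",(s["tcp_pos"]+.036*rr-p)@np.c_[u,v,n])
for k,(x,y) in(("side",(270,130)),("top",(150,100))):
    a=cv2.resize(c[k]["pixels"][...,::-1],None,fx=5,fy=5,interpolation=cv2.INTER_CUBIC)
    for h in(.12,.195):
        q=p+n*h+.031*(np.cos(th)[:,None]*u+np.sin(th)[:,None]*v)
        cv2.polylines(a,[((proj(c[k],q)+.5)*5).round().astype(int)],True,(0,255,0),1)
    q=proj(c[k],np.array([p,p+n*.12])); cv2.polylines(a,[((q+.5)*5).round().astype(int)],False,(255,255,0),1)
    im.append(a[y*5:y*5+600,x*5:x*5+400])
cv2.imwrite("pics/c4.png",np.hstack(im))
```

```text
[0.65303577 0.18822051 0.22714599] [ 2.76474222 -0.37300726  1.64234891] 54.68092203140259
tilt err deg 0.019812135869102916 base-in-cam offs [ 0.00079592 -0.00153466  0.12044503]
```

View pics/c4.png

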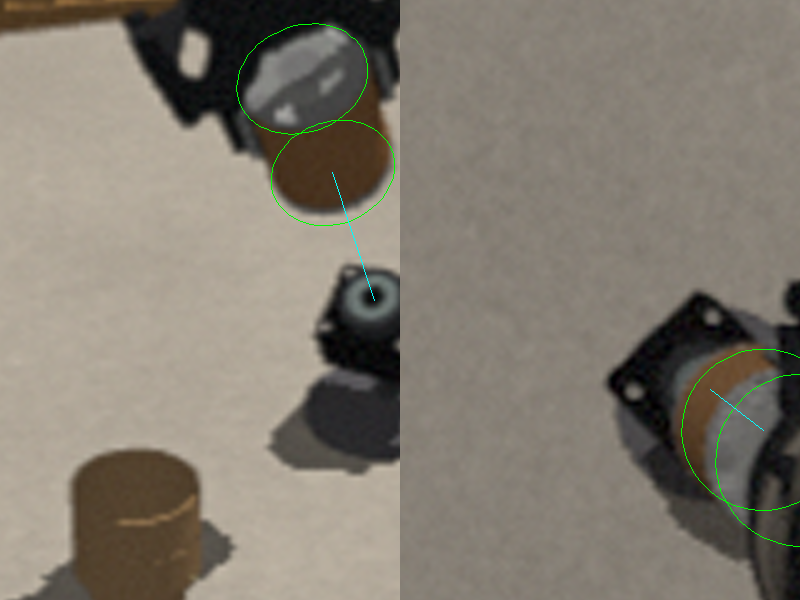

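The predicted tin outlines (green) match the held tin to within about 3 px in both views: base at side crop (332,170) and top crop (763,430). That is well inside tolerance. The nested pots are standing at crop (135,520), so I'm handing in.

```bash
python3 -c "
from rig import *
print(hand_in())"
```

```text
the job is handed in; nothing more can be done
None
```

I nested the pot from the tin upright in the counter pot and let go of it. I handed in with the short tin held in front of the date camera, its base about 120 mm from the lens and measured within a few mm of the line of sight; the judge's result wasn't shown.

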